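Unstack the belt pulleys into their parts dishes

TASK

The five belt pulleys stand in two stacks on the workbench. Take the stacks apart and set each pulley into the parts dish of its own colour, flat on the dish's floor with its hub up, without ever tipping a pulley over.

Things in the scene. Friction and masses are not known exactly. Their poses are not given: they have to be found in the camera images.
- red_pulley_mid (a point): Centre of the loose red belt pulley, half-way up its axis (23 mm above its flat underside). A red disc 100 mm across, 16 mm thick; on it a bare metal hub, a solid cylinder 36 mm across, 30 mm tall, to grip from above; 46 mm tall in all. z up along the axis, yaw is free. About 0.4 kg. Starts on the bench, at the bottom of a stack.
- blue_pulley_mid (a point): Centre of the loose blue belt pulley, half-way up its axis (23 mm above its flat underside). A blue disc 100 mm across, 16 mm thick; on it a bare metal hub, a solid cylinder 36 mm across, 30 mm tall, to grip from above; 46 mm tall in all. z up along the axis, yaw is free. About 0.4 kg. Starts on the bench, at the bottom of a stack.
- yellow_pulley_mid (a point): Centre of the loose yellow belt pulley, half-way up its axis (23 mm above its flat underside). A yellow disc 72 mm across, 16 mm thick; on it a bare metal hub, a solid cylinder 36 mm across, 30 mm tall, to grip from above; 46 mm tall in all. z up along the axis, yaw is free. About 0.25 kg. Starts in mid-stack, on the red or the blue pulley's hub, with the white pulley on it.
- green_pulley_mid (a point): Centre of the loose green belt pulley, half-way up its axis (23 mm above its flat underside). A green disc 72 mm across, 16 mm thick; on it a bare metal hub, a solid cylinder 36 mm across, 30 mm tall, to grip from above; 46 mm tall in all. z up along the axis, yaw is free. About 0.25 kg. Starts on top of the stack of two, on the red or the blue pulley's hub.
- white_pulley_mid (a point): Centre of the loose white belt pulley, half-way up its axis (23 mm above its flat underside). A white disc 48 mm across, 16 mm thick; on it a bare metal hub, a solid cylinder 30 mm across, 30 mm tall, to grip from above; 46 mm tall in all. z up along the axis, yaw is free. About 0.13 kg. Starts on top of the yellow pulley, at the top of the stack of three.
- red_dish: The red parts dish: a round, shallow open dish, red all over, fixed to the bench; 126 mm across inside, wall 3 mm, floor 4 mm thick, rim 14 mm above the bench. Origin: centre of its underside, at bench height; z up.
- blue_dish: The blue parts dish: a round, shallow open dish, blue all over, fixed to the bench; 126 mm across inside, wall 3 mm, floor 4 mm thick, rim 14 mm above the bench. Origin: centre of its underside, at bench height; z up.
- yellow_dish: The yellow parts dish: a round, shallow open dish, yellow all over, fixed to the bench; 98 mm across inside, wall 3 mm, floor 4 mm thick, rim 14 mm above the bench. Origin: centre of its underside, at bench height; z up.
- green_dish: The green parts dish: a round, shallow open dish, green all over, fixed to the bench; 98 mm across inside, wall 3 mm, floor 4 mm thick, rim 14 mm above the bench. Origin: centre of its underside, at bench height; z up.
- white_dish: The white parts dish: a round, shallow open dish, white all over, fixed to the bench; 74 mm across inside, wall 3 mm, floor 4 mm thick, rim 14 mm above the bench. Origin: centre of its underside, at bench height; z up.
Mind the look-alikes: they are no part of the job. There is more than one size of the part that bears green_pulley_mid; the job needs the smallest.

How it is judged:
At the end, for the whole second after the job is handed in: Each pulley lies flat (within 4 degrees of level, hub up) on the floor of the dish of its own colour: its axis within 15 mm of the dish's centre and its mid-point less than 30 mm above the bench; all are at rest and let go (horizontal distance between red_pulley_mid and red_dish below 0.015 m and z of red_pulley_mid in the frame of red_dish below 0.03 m and angle between each of red_pulley_mid, blue_pulley_mid, yellow_pulley_mid, green_pulley_mid, white_pulley_mid's own z axis and vertical below 0.07 rad and linear speed of each of red_pulley, blue_pulley, yellow_pulley, green_pulley, white_pulley below 0.01 m/s and contact force between each of red_pulley, blue_pulley, yellow_pulley, green_pulley, white_pulley and the fingers below 0.1 N and horizontal distance between blue_pulley_mid and blue_dish below 0.015 m and z of blue_pulley_mid in the frame of blue_dish below 0.03 m and horizontal distance between yellow_pulley_mid and yellow_dish below 0.015 m and z of yellow_pulley_mid in the frame of yellow_dish below 0.03 m and horizontal distance between green_pulley_mid and green_dish below 0.015 m and z of green_pulley_mid in the frame of green_dish below 0.03 m and horizontal distance between white_pulley_mid and white_dish below 0.015 m and z of white_pulley_mid in the frame of white_dish below 0.03 m); the robot touches nothing.
It fails at once if a pulley is tipped over (more than 40 degrees from upright) (angle between any of red_pulley_mid, blue_pulley_mid, yellow_pulley_mid, green_pulley_mid, white_pulley_mid's own z axis and vertical above 0.7 rad).
It also fails if it takes over 144 s, if anything falls off the work surface, if the arm or the gripper's body presses on something with over 40 N, if the wrist force passes 120 N, or if a joint passes its speed limit or range.

ROBOT

A 6-joint arm with a two-finger parallel gripper is mounted at the origin on the work surface. World frame = base frame: x ahead of the robot, y to its left, z up, the work surface at z = 0. Lengths are in m, angles in rad, forces in N, time in s.
With the tool pointing down it reaches from about 0.225 to 0.875 m from the base axis. Payload 3.4 kg.
Tool frame: the origin (TCP) lies at the very end of the fingers, on their centre line; the grasp point (between the pads) lies 19 mm behind it; z points along the fingers, y is the line along which they close (so a half turn about z gives the same grasp; the last joint's range is limited). The gripper opens to 85 mm and grips with 20 to 120 N. Pads are 22 mm wide; open, the fingers measure 114 mm over their backs; the gripper's body (76 mm by 85 mm) begins 54 mm behind the grasp point. The pads swing forward as they close: fully open they stand 13 mm farther back than shut.
Start: joints at [1.165, 0.276, 1.505, -0, 1.361, -0.121], TCP at [0.162, 0.552, 0.231] pointing down, gripper open.
Joint ranges: [-2.89, 2.89], [-0.75, 2.08], [0.22, 2.7], [-1.18, 4.32], [0.11, 2.71], [-2.7, 2.7]. Speed limits (rad/s): [2.57, 2.57, 3.14, 3.14, 3.14, 3.14].

INTERFACE

Orientations are given as a unit quaternion [w, x, y, z].
In Python, from rig import readout, vision, manip gives the robot as it stands.
- The arm moves only by the shell command python3 -m handwheel 'ROWS' [FORCE]. ROWS is JSON, a list of rows, each a list of 3 entries, a list of its own where there are three numbers: the shift along the tool's x, y, z in mm, then the turn, a rotation vector about the tool's x, y, z in units of 6 degrees (1.0 is 6 degrees), then the closure, from -1 (fully open) to 1 (shut), so that 0 is half open. A call has 1 to 20 rows; each row shifts and turns the commanded pose from where the row before left it, along the tool's axes as they then stand; what a row does not reach is not made up. A row lasts 1/8 s, in which the tool goes at most 62.5 mm and 10.7 degrees, less where a joint would pass 70% of its speed; a pose out of reach is approached as far as the arm can. A call is refused whole if a number of a shift passes 62.5 or a number of a turn 1, either way. A call with a gripper value outside its range is refused whole. The fingers move at their own pace and stop on an object; FORCE is the grip in N (left out, the last holds). Time passes only in rows, so rows that do not move let the fingers close. It gives the time, the measured TCP pose, the force, the opening and the grip force at its end, in the units of the state.
- readout.get_state(): the state, without advancing time (a new reading comes with each control period).
- vision.get_image(name): name is "side" or "top" or "wrist"; returns the picture (384x512x3 uint8, blue, green, red); there is no depth.
- vision.camera_params(name): a dict with "intrinsics" (3x3 intrinsics, pixels), "rvec" (rotation vector, rad) and "tvec" (3), from world to camera coordinates, as OpenCV has them; the wrist camera has in their place "hand_eye" (4x4, takes a point from camera to tool coordinates, whose origin is the TCP and whose axes are the flange's). Camera axes: x right, y down, z forward; pixel columns grow to the right and rows downward; lengths in m; the calibration is good to about 2 mm. A picture is of the moment at which its call begins: read the wrist's pose just before it. camera_params takes no time and is no camera call.
- manip.sign_off(): hands the job in; it is judged then, once.
The state is a dict: "clock": time; "qpos": joint angles; "qd": joint speeds; "effort": joint torques, N m; "position": TCP position; "ee_rot": TCP orientation; "contact_force": force on the tool from outside, world axes, zero at the start; "moment": the same for the moment, N m; "width": finger opening in m; "gripper_force": force on a finger pad.
Only numpy, scipy, OpenCV 4.12 (cv2) and the standard library are available. Lean on these libraries where they do the work, as an engineer would, in place of code of your own. Each camera call takes 0.05 s, during which the arm holds its last target. There are 200 camera calls.

## Working session

There is one attempt and no reset: what is moved stays moved. The work goes in short steps, Python scripts to look and compute and a shell command to move; the robot and the scene stay as the last step left them, time stands still between calls to the robot, and variables do not carry over. Pictures are saved under pics/ and viewed, at most 17 in all, crops included, and the job is handed in when it is done.

```bash
ls; mkdir -p pics; python3 - <<'E'
from rig import readout, vision
import cv2
print(readout.get_state())
for n in("top","side"):
    cv2.imwrite(f"pics/{n}0.png",vision.get_image(n)); print(n,vision.camera_params(n))
print(vision.camera_params("wrist"))
E
```

```text
pics
{'clock': 0.0, 'qpos': array([ 1.16500583e+00,  2.76585047e-01,  1.50616453e+00, -8.98666626e-07,
        1.36067617e+00, -1.21017658e-01]), 'qd': array([ 0.00036528,  0.00046236, -0.00157573,  0.00139997, -0.00038618,
        0.00019446]), 'effort': array([-9.81213743e-04, -4.16782308e+01, -2.45804322e+01, -4.37184708e-04,
        1.11668551e-02,  1.93038971e-06]), 'position': array([0.16134186, 0.55134066, 0.23043286]), 'ee_rot': array([-2.38215931e-04,  1.41905631e-01,  9.89879766e-01, -8.85048907e-04]), 'contact_force': array([-0.44290772,  0.21760609,  0.26833043]), 'moment': array([-0.02790546, -0.03919145, -0.04571183]), 'gripper_force': 0.0, 'width': 0.08557175144271767}
top {'intrinsics': array([[417.63066932,   0.        , 261.88142841],
       [  0.        , 417.63066932, 197.08638427],
       [  0.        ,   0.        ,   1.        ]]), 'rvec': array([ 2.16266382, -2.19165658,  0.13236569]), 'tvec': array([-0.00591791,  0.49733566,  1.33599761])}
side {'intrinsics': array([[390.01060679,   0.        , 255.438419  ],
       [  0.        , 390.01060679, 191.68581122],
       [  0.        ,   0.        ,   1.        ]]), 'rvec': array([ 2.32382133, -0.49658436,  0.19373728]), 'tvec': array([-0.44598865,  0.21883169,  1.00068553])}
{'intrinsics': array([[287.30751269,   0.        , 257.62968757],
       [  0.        , 287.30751269, 190.29550184],
       [  0.        ,   0.        ,   1.        ]]), 'hand_eye': array([[ 4.73886144e-04, -9.58830764e-01, -2.83977713e-01,
         7.03982940e-02],
       [ 9.99999887e-01,  4.41489963e-04,  1.78084156e-04,
         1.15144691e-04],
       [-4.53792572e-05, -2.83977765e-01,  9.58830864e-01,
        -1.42775700e-01],
       [ 0.00000000e+00,  0.00000000e+00,  0.00000000e+00,
         1.00000000e+00]])}
```

View pics/top0.png

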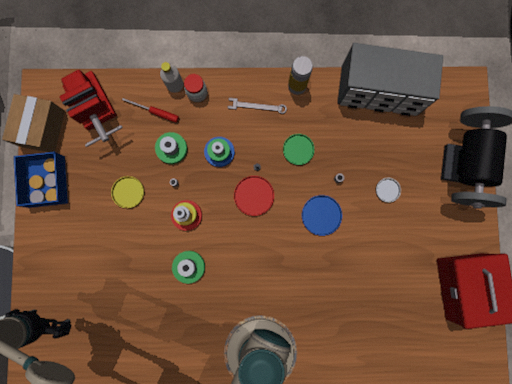

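View pics/side0.png

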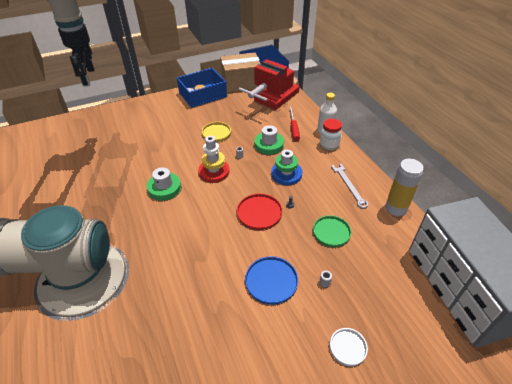

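The candidates for the green pulley in the top view are:
- the big green one at (171,148), loose on the bench
- the big green one at (188,267), loose on the bench
- the small green one at (219,151), on the blue pulley

The description fits the one on the blue stack. The stack of three (red, yellow, white) is at (187,214). The dishes are yellow (128,192), red (254,197), blue (322,216), green (299,150) and white (388,190).

```bash
cat > h.py <<'E'
import numpy as np, cv2
from rig import readout, vision
from scipy.spatial.transform import Rotation as R
def pose(s=None):
    s=s or readout.get_state(); q=s["ee_rot"]
    T=np.eye(4); T[:3,:3]=R.from_quat([q[1],q[2],q[3],q[0]]).as_matrix(); T[:3,3]=s["position"]; return T
def cam(name,T=None):  # camera-to-world
    p=vision.camera_params(name)
    if name=="wrist": return p["intrinsics"],(pose() if T is None else T)@p["hand_eye"]
    M=np.eye(4); M[:3,:3]=cv2.Rodrigues(p["rvec"])[0]; M[:3,3]=p["tvec"]; return p["intrinsics"],np.linalg.inv(M)
def cast(name,px,z,T=None):
    K,C=cam(name,T); px=np.atleast_2d(np.asarray(px,float))
    d=np.c_[px,np.ones(len(px))]@np.linalg.inv(K).T@C[:3,:3].T
    o=C[:3,3]; return (o+d*((z-o[2])/d[:,2])[:,None])[:,:2]
HUE={"red":(172,6),"blue":(105,130),"yellow":(24,34),"green":(50,85)}
def mask(im,c):
    h,s,v=cv2.split(cv2.cvtColor(im,cv2.COLOR_BGR2HSV))
    if c=="metal": return ((s<60)&(v>90)).astype(np.uint8)
    a,b=HUE[c]; m=((h>=a)|(h<=b)) if a>b else ((h>=a)&(h<=b))
    return (m&(s>130)&(v>60)).astype(np.uint8)
def blobs(im,c,amin=80):
    return [k for k in cv2.findContours(mask(im,c),cv2.RETR_EXTERNAL,cv2.CHAIN_APPROX_NONE)[0] if cv2.contourArea(k)>amin]
def circ(name,k,z,T=None):  # fit circle in plane z to hull
    p=cast(name,cv2.convexHull(k)[:,0],z,T).astype(np.float32)*1000
    (c,r)=cv2.minEnclosingCircle(p); return np.round(c,1),round(2*r,1)
E
python3 - <<'E'
from h import *
im=cv2.imread("pics/top0.png")
for c in list(HUE)+["metal"]:
    for k in blobs(im,c):
        m=k[:,0].mean(0)
        if 90<m[0]<420 and 120<m[1]<290: print(c,m.round(),cv2.contourArea(k),circ("top",k,.014))
c=cv2.resize(im[120:250,110:250],None,fx=5,fy=4.6,interpolation=cv2.INTER_CUBIC); cv2.imwrite("pics/crop0.png",c[:600])
E
```

```text
red [186. 215.] 712.5 (array([443. , 235.6]), 102.7)
red [254. 195.] 1238.0 (array([505.,  14.]), 134.9)
blue [322. 215.] 1179.5 (array([ 436.8, -207.9]), 131.4)
blue [219. 151.] 142.0 (array([652.7, 127.5]), 99.6)
yellow [126. 192.] 736.5 (array([521. , 428.3]), 106.1)
green [188. 266.] 734.0 (array([275.9, 227.3]), 102.6)
green [298. 149.] 671.5 (array([ 657.7, -137. ]), 103.1)
green [171. 149.] 95.5 (array([666.7, 287.6]), 103.2)
metal [186. 268.] 218.0 (array([273.5, 236.4]), 56.1)
metal [181. 213.] 183.5 (array([449.2, 252. ]), 53.4)
metal [388. 190.] 451.0 (array([ 518. , -431.1]), 83.9)
metal [217. 147.] 94.0 (array([666.9, 133.6]), 39.7)
metal [167. 144.] 192.5 (array([679.3, 297.3]), 56.4)
metal [101. 132.] 183.5 (array([712.6, 512.4]), 133.1)
```

View pics/crop0.png

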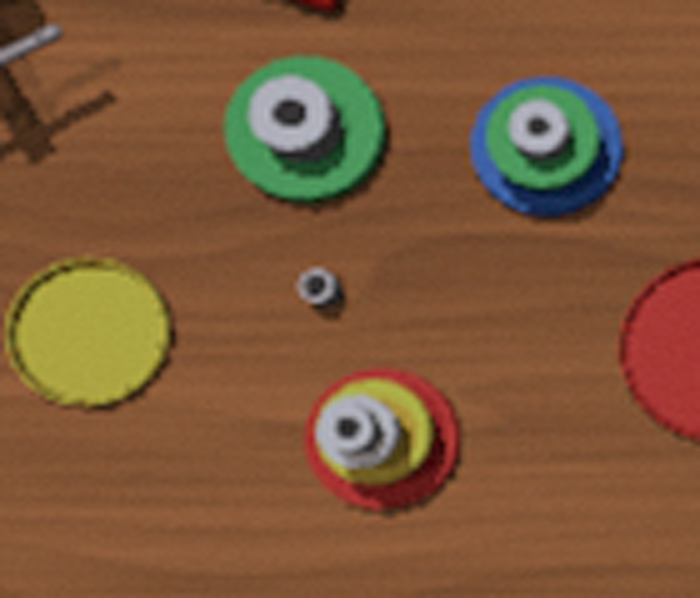

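The crop shows the small green pulley sitting on the blue one: hub bore at about top pixel (217.6,147.4). The loose green at left is larger. The white hub bore is at about (179.4,213). Next I work out the axes and the first approach.

```bash
cat >> h.py <<'E'
def go(x,y,z):  # shift in tool axes (mm) and turn (6-deg units) to the upright pose with tool x=-X, y=+Y
    T=pose(); G=np.diag([-1.,1,-1]); d=T[:3,:3].T@(np.array([x,y,z])-T[:3,3]*1000)
    w=R.from_matrix(T[:3,:3].T@G).as_rotvec(degrees=True)/6
    print("tcp",(T[:3,3]*1000).round(1),"shift",d.round(1),"after-turn",(G.T@(np.array([x,y,z])-T[:3,3]*1000)).round(1),"turn",w.round(2))
E
python3 - <<'E'
from h import *
w=cast("top",[179.4,213],.138)*1000;g=cast("top",[217.6,147.4],.092)*1000
print(w,g); im=cv2.imread("pics/top0.png")
for c,z in(("yellow",.062),("red",.016),("green",.062),("blue",.016)):
    for k in blobs(im,c,10):
        m=k[:,0].mean(0)
        if 160<m[0]<240 and 140<m[1]<230: print(c,m.round(),circ("top",k,z))
go(w[0,0],w[0,1],300)
E
```

```text
[[441.17676552 235.12639874]] [[648.60294529 125.28062   ]]
yellow [189. 210.] (array([447.7, 228. ]), 70.0)
red [186. 215.] (array([442.9, 235.3]), 102.6)
green [220. 155.] (array([635.4, 121.9]), 33.0)
green [171. 149.] (array([655.8, 278. ]), 99.5)
blue [219. 151.] (array([652.3, 127.3]), 99.5)
tcp [161.4 551.4 230.5] shift [-357.4 -225.   -69.2] after-turn [-279.8 -316.3  -69.5] turn [-0.02 -0.   -2.72]
```

```bash
python3 -m handwheel '[[[0,0,-20],[0,0,-0.9],-1],[[0,0,-20],[0,0,-0.9],-1],[[0,0,-20],[0,0,-0.92],-1],[[-35,-39.5,-1],[0,0,0],-1],[[-35,-39.5,-1],[0,0,0],-1],[[-35,-39.5,-1],[0,0,0],-1],[[-35,-39.5,-1],[0,0,0],-1],[[-35,-39.5,-1],[0,0,0],-1],[[-35,-39.5,-1],[0,0,0],-1],[[-35,-39.5,-1],[0,0,0],-1],[[-35,-39.5,-1],[0,0,0],-1],[[0,0,0],[0,0,0],-1],[[0,0,0],[0,0,0],-1]]' 40
python3 - <<'E'
from h import *
T=pose(); im=vision.get_image("wrist"); cv2.imwrite("pics/w1.png",im); np.save("w1.npy",T); go(441,235,300)
E
```

```text
clock: 1.72
position: [0.4411, 0.2359, 0.2989]
ee_rot: [-0.001, 0.0, 1.0, 0.0]
contact_force: [-0.8, 0.5, -0.6]
width: 0.0853
gripper_force: 0.0
tcp [440.8 236.4 299. ] shift [-0.2 -1.4 -1. ] after-turn [-0.2 -1.4 -1. ] turn [ 0.   -0.01  0.01]
```

View pics/w1.png

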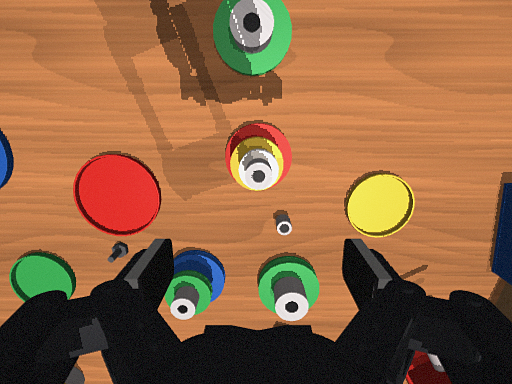

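The wrist picture shows the white hub's bore at (258,176), with yellow and red under it. The green bore is at (183,309) over blue, and the yellow dish is at (379,204).

```bash
python3 - <<'E'
from h import *
T=np.load("w1.npy"); im=cv2.imread("pics/w1.png")
print(cast("wrist",[[258.5,176]],.138,T)*1000, cast("wrist",[[183,309]],.092,T)*1000)
for c,z in(("yellow",.014),("yellow",.062),("red",.016),("red",.014),("blue",.016),("green",.062),("green",.014)):
    for k in blobs(im,c,100):print(c,z,k[:,0].mean(0).round(),circ("wrist",k,z,T))
E
```

```text
[[444.12997836 236.54280144]] [[652.6218148  127.72936134]]
yellow 0.014 [387. 210.] (array([523.1, 428. ]), 107.3)
yellow 0.014 [240. 172.] (array([463.8, 219. ]), 72.2)
yellow 0.014 [275. 158.] (array([451.6, 249.9]), 72.6)
yellow 0.062 [387. 210.] (array([506. , 406.4]), 95.3)
yellow 0.062 [240. 172.] (array([453.4, 220.9]), 64.1)
yellow 0.062 [275. 158.] (array([442.6, 248.3]), 64.5)
red 0.016 [426. 371.] (array([843.4, 566. ]), 112.3)
red 0.016 [118. 194.] (array([505.4,  17.4]), 137.5)
red 0.016 [259. 152.] (array([444.6, 236.5]), 100.8)
red 0.014 [426. 371.] (array([845.6, 567.5]), 112.8)
red 0.014 [118. 194.] (array([506. ,  16.4]), 138.2)
red 0.014 [259. 152.] (array([444.9, 236.5]), 101.3)
blue 0.016 [202. 271.] (array([649.3, 134.8]), 103.6)
blue 0.016 [  4. 160.] (array([ 453.6, -150.9]), 77.4)
green 0.062 [189. 290.] (array([646.6, 128.9]), 80.6)
green 0.062 [288. 283.] (array([634.7, 281.9]), 102.7)
green 0.062 [ 40. 280.] (array([629.2, -93. ]), 97.0)
green 0.062 [252.  34.] (array([287.6, 229. ]), 94.1)
green 0.014 [189. 290.] (array([681.5, 115.4]), 90.8)
green 0.014 [288. 283.] (array([668. , 287.7]), 115.7)
green 0.014 [ 40. 280.] (array([ 661.9, -134.5]), 109.2)
green 0.014 [252.  34.] (array([277.1, 228.1]), 106.0)
```

```bash
python3 -m handwheel '[[[-2,0,50],[0,0,0],-1],[[0,0,50],[0,0,0],-1],[[0,0,40],[0,0,0],-1],[[0,0,25],[0,0,0],-1],[[0,0,15],[0,0,0],-1],[[0,0,6],[0,0,0],-1],[[0,0,0],[0,0,0],-1],[[0,0,0],[0,0,0],0],[[0,0,0],[0,0,0],0.3],[[0,0,0],[0,0,0],1],[[0,0,0],[0,0,0],1],[[0,0,0],[0,0,0],1],[[0,0,0],[0,0,0],1],[[0,0,0],[0,0,0],1]]' 40
```

```text
clock: 3.52
position: [0.444, 0.2361, 0.1139]
ee_rot: [0.001, -0.0, 1.0, 0.0]
contact_force: [-0.7, 1.1, 6.1]
width: 0.029
gripper_force: 39.5
```

```bash
python3 -m handwheel '[[[0,0,-8],[0,0,0],1],[[0,0,-20],[0,0,0],1],[[0,0,-40],[0,0,0],1],[[0,0,-40],[0,0,0],1],[[-2,-20,-20],[0,0,0],1],[[-4,-40,0],[0,0,0],1],[[-6,-55,0],[0,0,0],1],[[-6,-55,0],[0,0,0],1],[[-6,-55,0],[0,0,0],1],[[-6,-55,0],[0,0,0],1],[[-6,-55,0],[0,0,0],1],[[-6,-55,0],[0,0,0],1],[[-6,-55,0],[0,0,0],1],[[-6,-55,0],[0,0,0],1],[[-6,-55,0],[0,0,0],1],[[-6,-55,0],[0,0,0],1],[[-6,-40,0],[0,0,0],1],[[-2,-17,0],[0,0,0],1],[[0,0,0],[0,0,0],1],[[0,0,0],[0,0,0],1]]' 40
python3 - <<'E'
from h import *
T=pose(); im=vision.get_image("wrist"); cv2.imwrite("pics/w2.png",im); np.save("w2.npy",T); go(518,-431,100)
E
```

```text
clock: 6.02
position: [0.5175, -0.4292, 0.2413]
ee_rot: [-0.0, -0.001, 1.0, 0.001]
contact_force: [-0.6, -0.2, -1.4]
width: 0.0288
gripper_force: 39.9
tcp [ 517.6 -429.2  241.6] shift [ -0.4  -2.  141.6] after-turn [ -0.4  -1.8 141.6] turn [ 0.01 -0.    0.01]
```

View pics/w2.png

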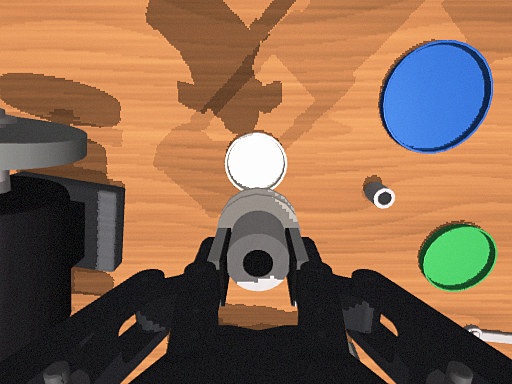

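The white pulley is held level. The white dish is fully visible at (256,161), with the green dish at (457,257) and blue at (437,97).

```bash
python3 - <<'E'
from h import *
T=np.load("w2.npy"); im=cv2.imread("pics/w2.png")
m=mask(im,"metal"); m[188:]=0
for k in cv2.findContours(m,0,1)[0]:
    if cv2.contourArea(k)>800: print(k[:,0].mean(0),circ("wrist",k,.014,T))
for c in("green","blue"):
    for k in blobs(im,c,300):print(c,k[:,0].mean(0).round(),circ("wrist",k,.014,T))
E
```

```text
[ 28.37668161 158.65919283] (array([ 523. , -724.7]), 114.1)
[255.49425287 162.02873563] (array([ 520.2, -431.9]), 81.9)
green [453. 257.] (array([ 657.5, -139.7]), 113.4)
blue [436.  96.] (array([ 438.6, -210.6]), 136.7)
```

```bash
python3 -m handwheel '[[[-1.4,-2.3,30],[0,0,0],1],[[0,0,50],[0,0,0],1],[[0,0,50],[0,0,0],1],[[0,0,40],[0,0,0],1],[[0,0,25],[0,0,0],1],[[0,0,11],[0,0,0],1],[[0,0,5],[0,0,0],1],[[0,0,3.5],[0,0,0],1],[[0,0,0],[0,0,0],1],[[0,0,0],[0,0,0],1]]' 40
```

```text
clock: 7.32
position: [0.5193, -0.4338, 0.0276]
ee_rot: [0.001, 0.0, 1.0, -0.0]
contact_force: [0.1, -0.4, -1.9]
width: 0.0287
gripper_force: 39.9
```

```bash
python3 -m handwheel '[[[0,0,1.5],[0,0,0],1],[[0,0,0],[0,0,0],1],[[0,0,0],[0,0,0],0],[[0,0,0],[0,0,0],-0.5],[[0,0,0],[0,0,0],-1],[[0,0,-30],[0,0,0],-1],[[0,0,-60],[0,0,0],-1],[[0,0,-60],[0,0,0],-1],[[0,0,-60],[0,0,0],-1],[[0,0,-20],[0,0,0],-1],[[0,0,0],[0,0,0],-1]]' 40
python3 - <<'E'
from h import *
T=pose(); im=vision.get_image("wrist"); cv2.imwrite("pics/w3.png",im[:320,100:420]); go(443,236,250)
E
```

```text
clock: 8.7
position: [0.5197, -0.4341, 0.2575]
ee_rot: [0.002, -0.0, 1.0, -0.002]
contact_force: [0.2, 0.6, -0.1]
width: 0.0854
gripper_force: 0.0
tcp [ 519.  -433.3  255.3] shift [ 75.9 669.3   5.1] after-turn [ 76.  669.3   5.3] turn [-0.  0.  0.]
```

View pics/w3.png

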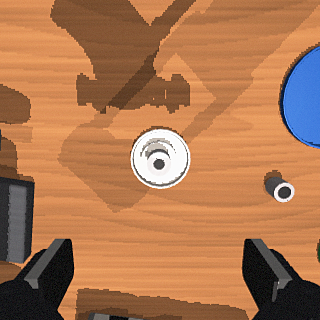

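White stands upright inside its dish, bore at (259,164) in the full frame. Next is yellow.

```bash
python3 -m handwheel '[[[2,20,0],[0,0,0],-1],[[6,52,0],[0,0,0],-1],[[6,55,0],[0,0,0],-1],[[6,55,0],[0,0,0],-1],[[6,55,0],[0,0,0],-1],[[6,55,0],[0,0,0],-1],[[6,55,0],[0,0,0],-1],[[6,55,0],[0,0,0],-1],[[6,55,0],[0,0,0],-1],[[6,55,0],[0,0,0],-1],[[6,55,0],[0,0,0],-1],[[6,55,0],[0,0,0],-1],[[6,35,0],[0,0,0],-1],[[2,13,0],[0,0,0],-1],[[0,0,0],[0,0,0],-1],[[0,0,0],[0,0,0],-1]]' 40
python3 - <<'E'
from h import *
T=pose(); im=vision.get_image("wrist"); cv2.imwrite("pics/w4.png",im); np.save("w4.npy",T); go(443,236,68)
for c,z in(("yellow",.062),("yellow",.014),("red",.016)):
    for k in blobs(im,c,100):print(c,z,k[:,0].mean(0).round(),circ("wrist",k,z,T))
m=mask(im,"metal")
for k in cv2.findContours(m,0,1)[0]:
    if cv2.contourArea(k)>300: print("metal",k[:,0].mean(0),circ("wrist",k,.092,T))
cv2.imwrite("pics/w4c.png",cv2.resize(im[90:290,160:460],None,fx=2,fy=2))
E
```

```text
clock: 10.75
position: [0.4427, 0.2354, 0.2549]
ee_rot: [-0.0, 0.0, 1.0, -0.001]
contact_force: [0.0, 0.2, -0.1]
width: 0.0853
gripper_force: 0.0
tcp [443.  235.3 255. ] shift [-1.00e-01  8.00e-01  1.87e+02] after-turn [ -0.    0.7 187. ] turn [-0.01 -0.   -0.01]
yellow 0.062 [392. 211.] (array([503.2, 404. ]), 95.2)
yellow 0.062 [257. 169.] (array([445.7, 234. ]), 72.4)
yellow 0.014 [392. 211.] (array([521.9, 428.1]), 108.8)
yellow 0.014 [257. 169.] (array([456.2, 233.9]), 82.8)
red 0.016 [427. 376.] (array([820.2, 523.9]), 72.8)
red 0.016 [103. 202.] (array([505.2,  17.9]), 138.2)
red 0.016 [260. 154.] (array([444.5, 236.5]), 100.8)
metal [297.40425532 320.21276596] (array([644.6, 283.5]), 47.9)
metal [256.74725275 175.30769231] (array([445.8, 234.1]), 36.5)
metal [252.7253886   17.33160622] (array([290.1, 228.9]), 50.9)
```

View pics/w4c.png

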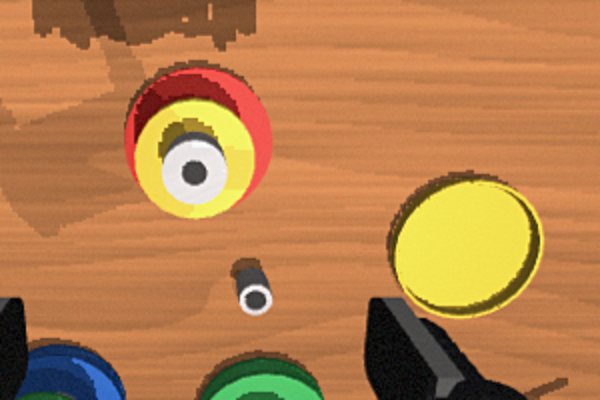

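The yellow pulley is upright on red, with its hub bore at (257,176) in the full frame, at about (446,234) mm. The yellow dish is clear.

```bash
python3 -m handwheel '[[[-2.5,-1.3,50],[0,0,0],-1],[[0,0,50],[0,0,0],-1],[[0,0,40],[0,0,0],-1],[[0,0,25],[0,0,0],-1],[[0,0,15],[0,0,0],-1],[[0,0,7],[0,0,0],-1],[[0,0,0],[0,0,0],-1],[[0,0,0],[0,0,0],-0.2],[[0,0,0],[0,0,0],0.2],[[0,0,0],[0,0,0],1],[[0,0,0],[0,0,0],1],[[0,0,0],[0,0,0],1],[[0,0,0],[0,0,0],1],[[0,0,0],[0,0,0],1]]' 45
```

```text
clock: 12.55
position: [0.4459, 0.2355, 0.0691]
ee_rot: [0.001, -0.0, 1.0, 0.0]
contact_force: [-0.8, -0.1, 5.7]
width: 0.0342
gripper_force: 44.8
```

```bash
python3 -m handwheel '[[[0,0,-8],[0,0,0],1],[[0,0,-20],[0,0,0],1],[[0,0,-40],[0,0,0],1],[[0,0,-40],[0,0,0],1],[[0,0,-20],[0,0,0],1],[[-8,20,0],[0,0,0],1],[[-14,36,0],[0,0,0],1],[[-16,40,0],[0,0,0],1],[[-16,40,0],[0,0,0],1],[[-14,36,0],[0,0,0],1],[[-8,20,0],[0,0,0],1],[[0,0,0],[0,0,0],1],[[0,0,0],[0,0,0],1]]' 45
python3 - <<'E'
from h import *
T=pose(); im=vision.get_image("wrist"); go(522,428,27); np.save("w5.npy",T); cv2.imwrite("pics/w5.png",im)
for k in blobs(im,"yellow",100):print(k[:,0].mean(0).round(),circ("wrist",k,.014,T))
E
```

```text
clock: 14.18
position: [0.5206, 0.427, 0.1947]
ee_rot: [-0.001, -0.0, 1.0, -0.001]
contact_force: [0.1, 0.2, -2.6]
width: 0.0344
gripper_force: 45.4
tcp [520.7 426.7 195.3] shift [ -1.6   1.6 168.3] after-turn [ -1.3   1.3 168.3] turn [-0.01 -0.02 -0.  ]
[275. 163.] (array([521.9, 432.3]), 100.4)
```

View pics/w5.png

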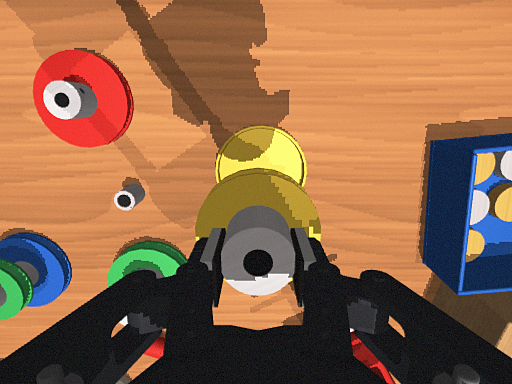

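Yellow is held level at (258,262) and the yellow dish shows just beyond it at (261,166). I lower it.

```bash
python3 -m handwheel '[[[-1.3,1.6,30],[0,0,0],1],[[0,0,50],[0,0,0],1],[[0,0,40],[0,0,0],1],[[0,0,25],[0,0,0],1],[[0,0,12],[0,0,0],1],[[0,0,6],[0,0,0],1],[[0,0,4],[0,0,0],1],[[0,0,1.5],[0,0,0],1],[[0,0,0],[0,0,0],1],[[0,0,0],[0,0,0],1]]' 45
```

```text
clock: 15.48
position: [0.523, 0.4291, 0.0283]
ee_rot: [0.0, -0.0, 1.0, 0.0]
contact_force: [-0.2, 0.6, -1.7]
width: 0.0342
gripper_force: 45.4
```

```bash
python3 -c "
from h import *
print(cast('wrist',[62,100],.046,np.load('w5.npy'))*1000)"
python3 -m handwheel '[[[0,0,1.5],[0,0,0],1],[[0,0,0],[0,0,0],1],[[0,0,0],[0,0,0],0],[[0,0,0],[0,0,0],-0.5],[[0,0,0],[0,0,0],-1],[[0,0,-30],[0,0,0],-1],[[0,0,-60],[0,0,0],-1],[[0,0,-60],[0,0,0],-1],[[8,-20,-23],[0,0,0],-1],[[14,-36,0],[0,0,0],-1],[[16,-40,0],[0,0,0],-1],[[16,-40,0],[0,0,0],-1],[[15,-37,0],[0,0,0],-1],[[8,-20,0],[0,0,0],-1],[[0,0,0],[0,0,0],-1],[[0,0,0],[0,0,0],-1]]' 45
python3 - <<'E'
from h import *
T=pose(); im=vision.get_image("wrist"); cv2.imwrite("pics/w6.png",im); go(444.5,236,22)
for k in blobs(im,"red",100):print("red",k[:,0].mean(0).round(),circ("wrist",k,.016,T))
for k in blobs(im,"yellow",100):print("yel",k[:,0].mean(0).round(),circ("wrist",k,.014,T))
for k in cv2.findContours(mask(im,"metal"),0,1)[0]:
    if cv2.contourArea(k)>300: print("metal",k[:,0].mean(0),circ("wrist",k,.046,T))
E
```

```text
[[445.08329759 236.47279367]]
clock: 17.48
position: [0.4468, 0.2369, 0.1995]
ee_rot: [0.001, -0.0, 1.0, 0.001]
contact_force: [0.3, -0.8, 0.2]
width: 0.0857
gripper_force: 0.0
tcp [446.7 237.  199.4] shift [  2.4  -1.1 177.4] after-turn [  2.2  -1.  177.4] turn [0.01 0.01 0.  ]
red [432. 379.] (array([769. , 494.1]), 58.5)
red [ 77. 212.] (array([505. ,  18.6]), 139.0)
red [257. 165.] (array([444.6, 236.4]), 100.9)
yel [421. 226.] (array([522.5, 429. ]), 106.8)
metal [428.82352941 241.67058824] (array([525.2, 431.6]), 37.9)
metal [257.17708333 171.60416667] (array([444.1, 236.3]), 36.7)
metal [251.86131387   7.13138686] (array([287.1, 228.4]), 47.7)
```

View pics/w6.png

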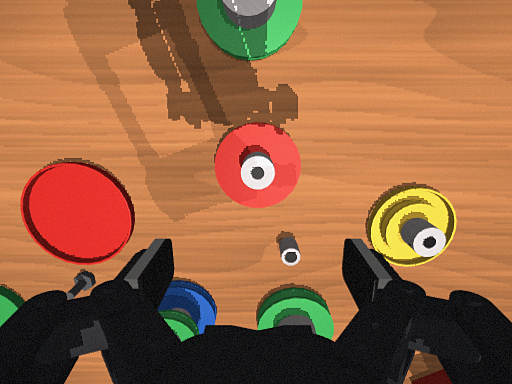

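Yellow is seated in its dish, hub at (429,242). The red pulley is bare, with its bore at (257,173), so I grasp it.

```bash
python3 -m handwheel '[[[2.2,-0.7,50],[0,0,0],-1],[[0,0,50],[0,0,0],-1],[[0,0,35],[0,0,0],-1],[[0,0,25],[0,0,0],-1],[[0,0,12],[0,0,0],-1],[[0,0,5],[0,0,0],-1],[[0,0,0],[0,0,0],-1],[[0,0,0],[0,0,0],-0.2],[[0,0,0],[0,0,0],0.2],[[0,0,0],[0,0,0],1],[[0,0,0],[0,0,0],1],[[0,0,0],[0,0,0],1],[[0,0,0],[0,0,0],1],[[0,0,0],[0,0,0],1]]' 60
```

```text
clock: 19.27
position: [0.4442, 0.2355, 0.0233]
ee_rot: [0.001, 0.0, 1.0, 0.001]
contact_force: [-0.5, 0.4, 5.2]
width: 0.0343
gripper_force: 59.4
```

```bash
python3 -m handwheel '[[[0,0,-8],[0,0,0],1],[[0,0,-20],[0,0,0],1],[[0,0,-40],[0,0,0],1],[[0,0,-40],[0,0,0],1],[[0,0,-20],[0,0,0],1],[[-5,-18,0],[0,0,0],1],[[-9,-32,0],[0,0,0],1],[[-11,-40,0],[0,0,0],1],[[-11,-40,0],[0,0,0],1],[[-11,-40,0],[0,0,0],1],[[-9,-32,0],[0,0,0],1],[[-5,-18,0],[0,0,0],1],[[0,0,0],[0,0,0],1],[[0,0,0],[0,0,0],1]]' 60
python3 - <<'E'
from h import *
T=pose(); im=vision.get_image("wrist"); go(505,15,27.5); cv2.imwrite("pics/w7.png",im)
for k in blobs(im,"red",100):print(k[:,0].mean(0).round(),circ("wrist",k,.014,T))
E
```

```text
clock: 21.02
position: [0.5039, 0.0162, 0.1501]
ee_rot: [-0.001, -0.0, 1.0, 0.001]
contact_force: [0.8, -0.0, -3.6]
width: 0.0341
gripper_force: 60.6
tcp [503.9  16.3 150.2] shift [ -1.2  -1.4 122.6] after-turn [ -1.1  -1.3 122.7] turn [ 0.01 -0.01  0.01]
[258. 296.] (array([639.8,  16.5]), 87.7)
[257. 197.] (array([543.3,  16.5]), 206.7)
```

View pics/w7.png

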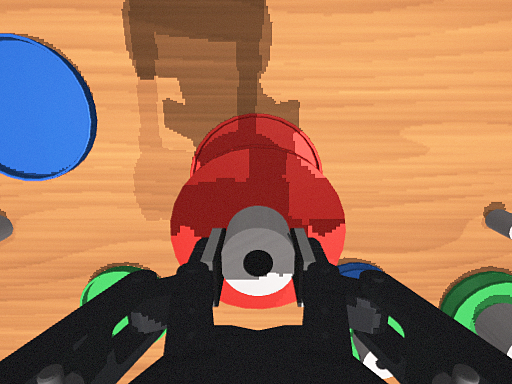

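Red is held level and the red dish rim shows behind it, centred at column 257. I lower it.

```bash
python3 -m handwheel '[[[-1.1,-0.5,30],[0,0,0],1],[[0,0,40],[0,0,0],1],[[0,0,25],[0,0,0],1],[[0,0,12],[0,0,0],1],[[0,0,8],[0,0,0],1],[[0,0,4],[0,0,0],1],[[0,0,3],[0,0,0],1],[[0,0,1],[0,0,0],1],[[0,0,0],[0,0,0],1],[[0,0,0],[0,0,0],1]]' 60
```

```text
clock: 22.32
position: [0.5059, 0.0146, 0.0275]
ee_rot: [0.0, 0.0, 1.0, 0.0]
contact_force: [-0.4, 0.7, -4.0]
width: 0.0344
gripper_force: 60.6
```

```bash
python3 -m handwheel '[[[0,0,1],[0,0,0],1],[[0,0,0],[0,0,0],1],[[0,0,0],[0,0,0],0],[[0,0,0],[0,0,0],-0.5],[[0,0,0],[0,0,0],-1],[[0,0,-30],[0,0,0],-1],[[0,0,-60],[0,0,0],-1],[[0,0,-60],[0,0,0],-1],[[0,0,-50],[0,0,0],-1],[[-18,14,0],[0,0,0],-1],[[-30,23,0],[0,0,0],-1],[[-36,27,0],[0,0,0],-1],[[-30,23,0],[0,0,0],-1],[[-20,16,0],[0,0,0],-1],[[-12,9,0],[0,0,0],-1],[[0,0,0],[0,0,0],-1],[[0,0,0],[0,0,0],-1]]' 45
python3 - <<'E'
from h import *
T=pose(); im=vision.get_image("wrist"); cv2.imwrite("pics/w8.png",im); go(651,127,68)
for k in blobs(im,"red",100):print("red",k[:,0].mean(0).round(),circ("wrist",k,.014,T))
for k in blobs(im,"green",100):print("grn",k[:,0].mean(0).round(),circ("wrist",k,.062,T),circ("wrist",k,.014,T))
for k in blobs(im,"blue",100):print("blue",k[:,0].mean(0).round(),circ("wrist",k,.016,T))
for k in cv2.findContours(mask(im,"metal"),0,1)[0]:
    if cv2.contourArea(k)>300: print("metal",k[:,0].mean(0),circ("wrist",k,.092,T),circ("wrist",k,.046,T))
E
```

```text
clock: 24.45
position: [0.6508, 0.1262, 0.2259]
ee_rot: [-0.001, 0.0, 1.0, -0.0]
contact_force: [-0.8, -0.1, -0.0]
width: 0.0853
gripper_force: 0.0
tcp [650.9 126.1 226.3] shift [ -0.2   1.  158.3] after-turn [-1.000e-01  9.000e-01  1.583e+02] turn [-0.   -0.01 -0.  ]
red [324. 329.] (array([904.6, 223.4]), 56.1)
red [508. 264.] (array([793.8, 478.7]), 48.6)
red [397. 258.] (array([780.7, 317.6]), 110.4)
red [158.  41.] (array([507.8,  14.6]), 134.4)
grn [255. 169.] (array([650.9, 127.3]), 72.9) (array([661.8, 127.5]), 84.4)
grn [384. 175.] (array([657.3, 265.8]), 97.4) (array([669.3, 287.7]), 112.7)
grn [ 55. 169.] (array([648.7, -99. ]), 95.4) (array([ 659.3, -134.2]), 110.3)
blue [260. 166.] (array([654.8, 128.3]), 100.2)
blue [4. 9.] (array([ 483. , -147.4]), 28.0)
metal [425.50393701 370.98425197] (array([892., 337.]), 72.4) (array([943.8, 372. ]), 84.5)
metal [ 89.79032258 371.46774194] (array([892.5, -86. ]), 72.7) (array([ 944.3, -121.2]), 84.7)
metal [320.22222222 308.6984127 ] (array([805.2, 198.6]), 82.1) (array([842.5, 210.7]), 95.7)
metal [210.71808511 277.39893617] (array([761.8,  69.8]), 74.9) (array([791.9,  60.4]), 87.3)
metal [111.9047619  266.93650794] (array([749.4, -32. ]), 29.3) (array([777.5, -58.3]), 34.2)
metal [404.50735294 188.57352941] (array([661. , 272.8]), 49.4) (array([674.3, 297.2]), 57.7)
metal [259.12380952 179.06666667] (array([651. , 127.8]), 37.8) (array([662.7, 128.1]), 44.1)
metal [394.6         78.48333333] (array([557.3, 249.1]), 19.3) (array([553.4, 269.6]), 22.5)
metal [145.21296296  27.97222222] (array([516.5,  29. ]), 31.5) (array([505.9,  12.9]), 36.7)
```

View pics/w8.png

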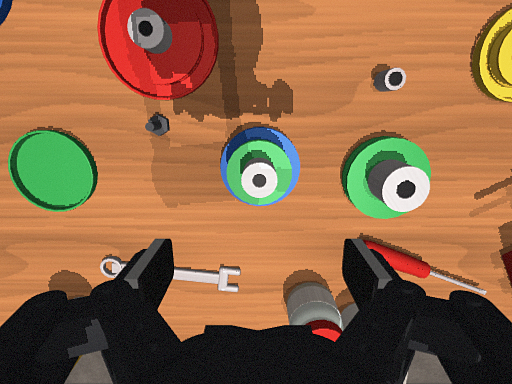

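Red lies in its dish. The small green pulley on blue has its bore at (259,180), at (651,127.5) mm, so I grasp it.

```bash
python3 -m handwheel '[[[0,1.2,50],[0,0,0],-1],[[0,0,45],[0,0,0],-1],[[0,0,30],[0,0,0],-1],[[0,0,20],[0,0,0],-1],[[0,0,10],[0,0,0],-1],[[0,0,3],[0,0,0],-1],[[0,0,0],[0,0,0],-1],[[0,0,0],[0,0,0],-0.2],[[0,0,0],[0,0,0],0.2],[[0,0,0],[0,0,0],1],[[0,0,0],[0,0,0],1],[[0,0,0],[0,0,0],1],[[0,0,0],[0,0,0],1],[[0,0,0],[0,0,0],1]]' 45
```

```text
clock: 26.25
position: [0.6521, 0.1279, 0.069]
ee_rot: [0.001, -0.0, 1.0, 0.0]
contact_force: [-0.6, -0.9, 5.7]
width: 0.0347
gripper_force: 45.3
```

```bash
python3 -m handwheel '[[[0,0,-8],[0,0,0],1],[[0,0,-20],[0,0,0],1],[[0,0,-40],[0,0,0],1],[[0,0,-32],[0,0,0],1],[[-1,-20,0],[0,0,0],1],[[-1,-38,0],[0,0,0],1],[[-1,-45,0],[0,0,0],1],[[-1,-45,0],[0,0,0],1],[[-1,-45,0],[0,0,0],1],[[-1,-38,0],[0,0,0],1],[[0,-22,0],[0,0,0],1],[[0,-10.5,0],[0,0,0],1],[[0,0,0],[0,0,0],1],[[0,0,0],[0,0,0],1]]' 45
python3 - <<'E'
from h import *
T=pose(); im=vision.get_image("wrist"); go(658.5,-136.5,27.5); cv2.imwrite("pics/w9.png",im)
m=blobs(im,"green",100)
for k in m:print(k[:,0].mean(0).round(),cv2.boundingRect(k),circ("wrist",k,.014,T))
E
```

```text
clock: 28.0
position: [0.6576, -0.1342, 0.1682]
ee_rot: [-0.0, -0.001, 1.0, 0.001]
contact_force: [-0.4, 0.5, -1.6]
width: 0.0348
gripper_force: 45.4
tcp [ 657.7 -134.1  168.3] shift [ -0.8  -2.5 140.8] after-turn [ -0.8  -2.4 140.8] turn [ 0.01 -0.    0.02]
[259. 189.] (195, 128, 126, 114) (array([ 691.1, -134. ]), 164.8)
```

View pics/w9.png

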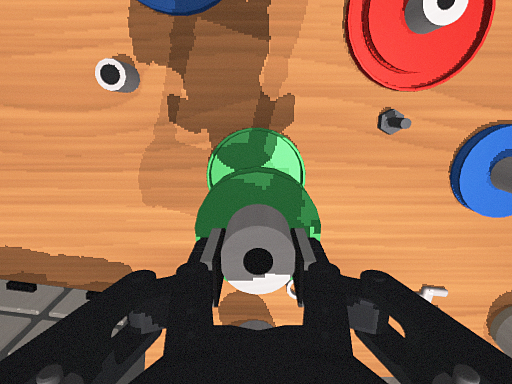

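Green is held level over the green dish, which spans columns 207–304, just ahead of it. I lower it.

```bash
python3 -m handwheel '[[[-0.8,-2.4,30],[0,0,0],1],[[0,0,45],[0,0,0],1],[[0,0,30],[0,0,0],1],[[0,0,16],[0,0,0],1],[[0,0,9],[0,0,0],1],[[0,0,5],[0,0,0],1],[[0,0,4],[0,0,0],1],[[0,0,2],[0,0,0],1],[[0,0,0],[0,0,0],1],[[0,0,0],[0,0,0],1]]' 45
```

```text
clock: 29.3
position: [0.6587, -0.1381, 0.0276]
ee_rot: [0.0, 0.0, 1.0, -0.0]
contact_force: [0.5, -0.2, -3.1]
width: 0.0351
gripper_force: 45.4
```

```bash
python3 -m handwheel '[[[0,0,1],[0,0,0],1],[[0,0,0],[0,0,0],1],[[0,0,0],[0,0,0],0],[[0,0,0],[0,0,0],-0.5],[[0,0,0],[0,0,0],-1],[[0,0,-30],[0,0,0],-1],[[0,0,-60],[0,0,0],-1],[[0,0,-60],[0,0,0],-1],[[0,0,-25],[0,0,0],-1],[[1,20,0],[0,0,0],-1],[[1,38,0],[0,0,0],-1],[[1,45,0],[0,0,0],-1],[[1,45,0],[0,0,0],-1],[[0,45,0],[0,0,0],-1],[[0,38,0],[0,0,0],-1],[[0,23,0],[0,0,0],-1],[[0,12,0],[0,0,0],-1],[[0,0,0],[0,0,0],-1],[[0,0,0],[0,0,0],-1]]' 45
python3 - <<'E'
from h import *
T=pose(); im=vision.get_image("wrist"); cv2.imwrite("pics/w10.png",im); go(654,128,23)
for k in blobs(im,"green",100):print("grn",k[:,0].mean(0).round(),circ("wrist",k,.014,T))
for k in blobs(im,"blue",100):print("blue",k[:,0].mean(0).round(),circ("wrist",k,.016,T))
for k in cv2.findContours(mask(im,"metal"),0,1)[0]:
    c,d=circ("wrist",k,.046,T)
    if 30<d<45: print("metal",k[:,0].mean(0),c,d)
E
```

```text
clock: 31.68
position: [0.6546, 0.1267, 0.2012]
ee_rot: [-0.0, 0.001, 1.0, -0.0]
contact_force: [-0.1, -1.6, -0.6]
width: 0.0853
gripper_force: 0.0
tcp [654.6 126.6 201.3] shift [  0.6   1.5 178.3] after-turn [  0.6   1.4 178.3] turn [-0.   -0.   -0.01]
grn [392. 176.] (array([668.5, 288. ]), 113.3)
grn [ 44. 168.] (array([ 660.1, -133.5]), 111.6)
blue [260. 167.] (array([654.7, 128.5]), 100.0)
metal [101.32692308 273.5       ] [776.2 -55.2] 36.6
metal [259.59375    174.07291667] [654.8 128.3] 37.1
metal [133.61016949  16.89830508] [505.7  12.7] 36.6
```

View pics/w10.png

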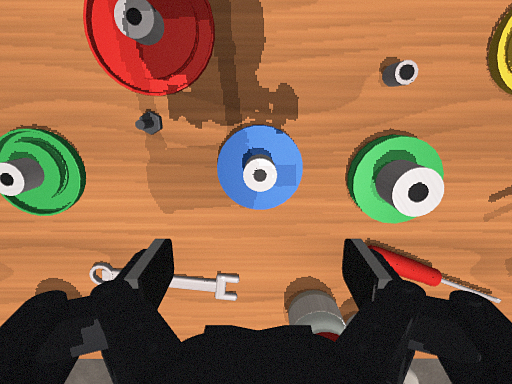

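Green is in its dish. The blue pulley is bare, bore at (259,176), so I grasp it.

```bash
python3 -m handwheel '[[[0,1.7,50],[0,0,0],-1],[[0,0,50],[0,0,0],-1],[[0,0,35],[0,0,0],-1],[[0,0,25],[0,0,0],-1],[[0,0,13],[0,0,0],-1],[[0,0,5],[0,0,0],-1],[[0,0,0],[0,0,0],-1],[[0,0,0],[0,0,0],-0.2],[[0,0,0],[0,0,0],0.2],[[0,0,0],[0,0,0],1],[[0,0,0],[0,0,0],1],[[0,0,0],[0,0,0],1],[[0,0,0],[0,0,0],1],[[0,0,0],[0,0,0],1]]' 60
```

```text
clock: 33.48
position: [0.655, 0.1297, 0.0243]
ee_rot: [0.001, -0.0, 1.0, 0.0]
contact_force: [-0.5, -0.2, 5.4]
width: 0.0339
gripper_force: 60.5
```

```bash
python3 -m handwheel '[[[0,0,-8],[0,0,0],1],[[0,0,-20],[0,0,0],1],[[0,0,-40],[0,0,0],1],[[0,0,-40],[0,0,0],1],[[0,0,-22],[0,0,0],1],[[10,-15,0],[0,0,0],1],[[20,-31,0],[0,0,0],1],[[27,-42,0],[0,0,0],1],[[27,-42,0],[0,0,0],1],[[27,-42,0],[0,0,0],1],[[27,-42,0],[0,0,0],1],[[27,-42,0],[0,0,0],1],[[25,-39,0],[0,0,0],1],[[17,-27,0],[0,0,0],1],[[10,-16,0],[0,0,0],1],[[0,0,0],[0,0,0],1],[[0,0,0],[0,0,0],1]]' 60
python3 - <<'E'
from h import *
T=pose(); im=vision.get_image("wrist"); go(438,-209,28); cv2.imwrite("pics/w11.png",im)
for k in blobs(im,"blue",100):print(k[:,0].mean(0).round(),cv2.boundingRect(k))
E
```

```text
clock: 35.6
position: [0.4364, -0.2075, 0.1522]
ee_rot: [-0.001, 0.0, 1.0, 0.001]
contact_force: [0.1, 0.9, -3.8]
width: 0.034
gripper_force: 60.6
tcp [ 436.9 -207.5  152.5] shift [ -1.3  -1.7 124.5] after-turn [ -1.1  -1.5 124.5] turn [ 0.01 -0.01  0.  ]
[258. 294.] (220, 277, 77, 30)
[260. 195.] (171, 114, 174, 152)
```

View pics/w11.png

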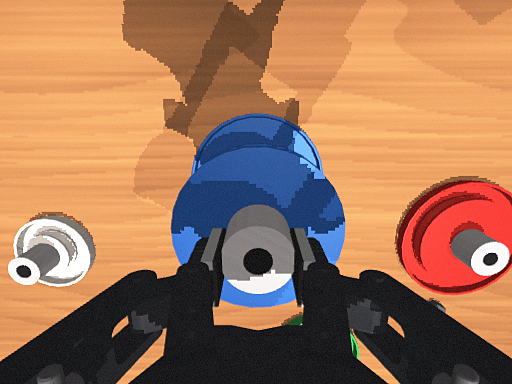

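Blue is held level, with the blue dish (columns 192–322) just ahead of it. I lower it.

```bash
python3 -m handwheel '[[[-1.1,-1.3,30],[0,0,0],1],[[0,0,40],[0,0,0],1],[[0,0,25],[0,0,0],1],[[0,0,12],[0,0,0],1],[[0,0,9],[0,0,0],1],[[0,0,4],[0,0,0],1],[[0,0,3],[0,0,0],1],[[0,0,1],[0,0,0],1],[[0,0,0],[0,0,0],1],[[0,0,0],[0,0,0],1]]' 60
```

```text
clock: 36.9
position: [0.4388, -0.2098, 0.0295]
ee_rot: [0.0, 0.0, 1.0, -0.0]
contact_force: [0.7, 0.9, -2.8]
width: 0.0344
gripper_force: 60.6
```

```bash
python3 -m handwheel '[[[0,0,1.5],[0,0,0],1],[[0,0,0],[0,0,0],1],[[0,0,0],[0,0,0],0],[[0,0,0],[0,0,0],-0.5],[[0,0,0],[0,0,0],-1],[[0,0,-30],[0,0,0],-1],[[0,0,-60],[0,0,0],-1],[[0,0,-60],[0,0,0],-1],[[0,0,-60],[0,0,0],-1],[[30,0,-30],[0,0,0],-1],[[50,0,-20],[0,0,0],-1],[[0,0,0],[0,0,0],-1],[[0,0,0],[0,0,0],-1]]' 60
python3 - <<'E'
from h import *
for n in("side","wrist"): cv2.imwrite(f"pics/f{n}.png",vision.get_image(n))
T=pose();im=cv2.imread("pics/fwrist.png")
for k in cv2.findContours(mask(im,"metal"),0,1)[0]:
    c,d=circ("wrist",k,.05,T)
    if 20<d<60: print("metal",k[:,0].mean(0),c,d)
E
```

```text
clock: 38.52
position: [0.3589, -0.2096, 0.2876]
ee_rot: [0.001, 0.0, 1.0, 0.0]
contact_force: [1.0, 0.1, -0.6]
width: 0.0854
gripper_force: 0.0
metal [ 93.73913043 378.47826087] [ 741.  -488.9] 56.0
metal [  2.86363636 318.65909091] [ 614.6 -616.8] 24.6
metal [  2.81481481 295.90740741] [ 570.1 -604.9] 32.7
metal [383.28571429 282.11428571] [548.2 -16.3] 22.9
metal [131.63888889 282.05555556] [ 548.4 -403.1] 22.9
metal [221.56818182 283.36363636] [ 549.3 -264.2] 27.3
metal [408.5      258.296875] [505.8  14.6] 37.0
metal [257.6056338  215.42253521] [ 438.4 -209.6] 37.5
```

View pics/fside.png

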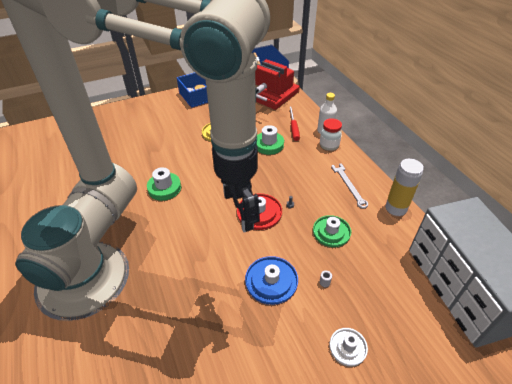

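The side view shows white (350,345), blue (272,275), green (332,228) and red (258,205) flat in their dishes. Yellow was checked earlier. The arm is clear.

```bash
python3 -c "
from rig import manip
print(manip.sign_off())"
```

```text
the job is handed in; nothing more can be done
None
```

I set all five pulleys upright into their own-colour dishes, within a few millimetres of centre by my camera measurements, and handed the job in at about 39 s; the hand-in gave no verdict.

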